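Set the waffle-dough cutting gauge to its marked stop

TASK

Set the length gauge on the dough board: with your fingertips press down the plate in the middle of the carriage to free its brake and, keeping it pressed, push the carriage along the rail until it sits fully against the stop that carries the round disc (not the plain block at the other end). Then let the plate spring back up so that the brake holds again, and move clear. Never drag the carriage while the brake is on, pick nothing up, and leave the waffles, tubs and tools around the rail where they are.

Things in the scene. Friction and masses are not known exactly. Their poses are not given: they have to be found in the camera images.
- gauge: the fixed cutting gauge: an aluminium rail 460 mm long, 40 mm wide, top 50 mm above the table, with a white cutting board (400 x 170 mm, 20 mm thick) on its near (-x) side. Origin on the table under the middle of the rail; y runs along the rail, x square across it away from the board, z up. It cannot move, but its place and yaw differ each time.
- carriage (a joint): position (m) of the steel carriage along the rail, along the gauge's +y; 0 when its centre is over the gauge's origin. Brake on: it takes 25 to 40 N to drag it. Brake free: about 2 N moves it (a fingertip pressing the plate carries it along by friction, or pushes on a ridge), and it stops when no longer pushed. It cannot leave the rail.
- plate (a joint): how far (m) the carriage's release plate is pressed down: 0 at rest, 0.008 fully down. The plate starts to move at about 4 N and needs about 10 N when fully down (0.75 N per mm); it springs back by itself. The brake is on at 0 and free from 0.002 on; half way down or more is a good working depth.
- plate_top (a point): centre of the upper face of the black release plate (56 mm across the rail, 62 mm along it, between the two ridges), 80 mm above the table at rest; axes as the gauge's. It moves with carriage and plate.
- carriage_mid (a point): centre of the carriage, fixed in it, 80 mm above the table (top of the resting plate). Carriage: 100 mm along the rail, 70 mm wide; a ridge 16 mm thick stands at each end, top 94 mm above the table, 68 mm clear between them, the plate lying in this valley. A thin fence, top 71 mm above the table, reaches from it over the board, 115 mm from the rail's centre line.
- marker_stop_mid (a point): middle of the marked stop, towards either end of the rail: a dark steel block 24 mm along the rail, 64 mm wide, top 86 mm above the table, bearing a round steel disc (50 mm diameter, top 104 mm) on a short post. The point is on the rail's centre line, 80 mm above the table. The carriage touches the block when carriage_mid is 62 mm from this point.
- plain_stop_mid (a point): middle of the plain stop at the other end of the rail: the same block without post or disc. Not the one wanted.
- tub: loose closed white jar, 72 mm diameter, 65 mm high, behind the rail; origin under its centre. Leave alone.
- waffle_stack: loose stack of four brown waffles, 86 mm diameter, 44 mm high, behind the rail; origin under its centre. Leave alone.
- measure: loose steel cup, 72 mm diameter, 70 mm high, behind the rail; origin under its centre. Leave alone.
- cutter: loose steel ring, 52 mm diameter, 35 mm high, on the near strip of the board; origin under its centre. Leave alone.
- scraper: loose bench scraper, 110 mm long along its y, 20 mm high, on the near strip of the board; origin under its centre. Leave alone.
- palette_knife: loose palette knife with blue handle, 280 mm long along its x, 20 mm high, left of the board; origin under its middle. Leave alone.
- waffle_stack_2: loose stack of three brown waffles, 86 mm diameter, 33 mm high, right of the board; origin under its centre. Leave alone.

How it is judged:
On the way, in this order (a step that is already met when the one before it is completed fails the run):
1. the release plate is pressed down at least 2 mm while the carriage is still where it started (within 10 mm) (value of joint plate above 0.002 m and distance of carriage_mid from where it was at the start of the episode below 0.01 m), for 0.1 s.
2. the carriage is against the disc stop (within 3.5 mm) with the plate still pressed (horizontal distance between carriage_mid and marker_stop_mid below 0.0655 m and value of joint plate above 0.001 m), for 0.05 s.
At the end, for the whole second after the job is handed in: The carriage stands against the stop with the round disc (gap under 3.5 mm), at rest, the plate is back up (pressed less than 1 mm) so that the brake is on (horizontal distance between carriage_mid and marker_stop_mid below 0.0655 m and value of joint plate below 0.001 m and velocity of joint carriage between -0.005 and 0.005 m/s); the robot touches nothing.
It fails at once if the carriage is dragged along (over 12 mm/s, and over 6 mm from its start, before it is at the disc stop) with the plate up and the brake on (value of joint plate below 0.0005 m and distance of carriage_mid from where it was at the start of the episode above 0.006 m and horizontal distance between carriage_mid and marker_stop_mid above 0.068 m and (velocity of joint carriage above 0.012 m/s or velocity of joint carriage below -0.012 m/s)).
It fails at once if a waffle stack, tub, cup, cutter, scraper or palette knife is picked up, or moved more than 20 mm (distance of any of tub, waffle_stack, measure, cutter, scraper, palette_knife, waffle_stack_2 from where it was at the start of the episode above 0.02 m).
It also fails if it takes over 32 s, if anything falls off the work surface, if the arm or the gripper's body presses on something with over 40 N, if the wrist force passes 120 N, or if a joint passes its speed limit or range.

ROBOT

A 6-joint arm with a two-finger parallel gripper is mounted at the origin on the work surface. World frame = base frame: x ahead of the robot, y to its left, z up, the work surface at z = 0. Lengths are in m, angles in rad, forces in N, time in s.
With the tool pointing down it reaches from about 0.3 to 0.875 m from the base axis. Payload 4.2 kg.
Tool frame: the origin (TCP) lies between the finger pads; the fingertips stand 14 mm ahead of it and the grasp point (between the pads) lies 5 mm behind it (tip_extent is the distance from the TCP to the fingertips, in m); z points along the fingers, x is the direction in which the jaws open and shut, and the axes are right-handed (so a half turn about z gives the same grasp; the last joint's range is limited). The gripper opens to 85 mm and grips with 20 to 120 N. Pads are 22 mm wide; open, the fingers measure 114 mm over their backs; the gripper's body (76 mm by 85 mm) begins 54 mm behind the grasp point. The pads swing forward as they close: fully open they stand 13 mm farther back than shut.
Start: joints at [1.219, 0.32, 1.565, -0, 1.257, -0.02], TCP at [0.187, 0.544, 0.245] pointing down, gripper open.
Joint ranges: [-3.11, 3.11], [-0.84, 2.01], [0.21, 2.61], [-1.34, 4.49], [0.05, 2.63], [-2.56, 2.56]. Speed limits (rad/s): [2.57, 2.57, 3.14, 3.14, 3.14, 3.14].

INTERFACE

Orientations are given as a 3x3 rotation matrix whose columns are the frame's x, y, z axes.
In Python, from rig import * gives the robot as it stands. The module is installed in compiled form; this text tells all that it offers.
- The arm moves only by the shell command python3 -m creep 'ROWS' [FORCE]. ROWS is JSON, a list of rows, each an object with "linear": the shift along the tool's x, y, z in cm, a list of three; "twist": the turn, a rotation vector about the tool's x, y, z in rad, a list of three; "hand": the finger opening in cm, from 0 to 8.54. A call has 1 to 5 rows; each row is the pose to reach, as a shift and turn from the pose measured when the call began, along the tool's axes at that moment; what a row does not reach only later rows make up. A row lasts 1/10 s, in which the tool goes at most 50 mm and 8.59 degrees, less where a joint would pass 70% of its speed; a pose out of reach is approached as far as the arm can. A call with a gripper value outside its range is refused whole. The fingers move at their own pace and stop on an object; FORCE is the grip in N (left out, the last holds). Time passes only in rows, so rows that repeat a pose let the fingers close. It gives the time, the measured TCP pose, the force and the opening at its end, in the units of the state.
- sense(): the state, without advancing time (a new reading comes with each control period).
- read_camera(name): name is "scene" or "side" or "wrist"; returns the picture (420x560x3 uint8, blue, green, red); there is no depth.
- camera_model(name): a dict with "camera_matrix" (3x3 intrinsics, pixels), "pose" (4x4, takes a point from camera to world coordinates); the wrist camera has in their place "T_tool_cam" (4x4, takes a point from camera to tool coordinates, whose origin is the TCP and whose axes are the tool frame's). Camera axes: x right, y down, z forward; pixel columns grow to the right and rows downward; lengths in m; the calibration is good to about 2 mm. A picture is of the moment at which its call begins: read the wrist's pose just before it. camera_model takes no time and is no camera call.
- finish_job(): hands the job in, once; it reports no verdict.
The state is a dict: "clock": time; "joint_pos": joint angles; "dq": joint speeds; "joint_efforts": joint torques, N m; "position": TCP position; "tool_rot": TCP orientation; "ft_force": force on the tool from outside, world axes, zero at the start; "torque": the same for the moment, N m; "width": finger opening in m.
Only numpy, scipy, OpenCV 4.12 (cv2) and the standard library are available. Lean on these libraries where they do the work, as an engineer would, in place of code of your own. Each camera call takes 0.05 s, during which the arm holds its last target.

## Working session

There is one attempt and no reset: what is moved stays moved. The work goes in short steps, Python scripts to look and compute and a shell command to move; the robot and the scene stay as the last step left them, time stands still between calls to the robot, and variables do not carry over. Pictures are saved under pics/ and viewed, and the job is handed in when it is done.

```bash
mkdir -p pics; python3 - <<'E'
from rig import *
import cv2
s=sense();print({k:(v if not hasattr(v,'round') else v) for k,v in s.items()})
for n in("scene","side"):
    cv2.imwrite(f"pics/{n}0.png",read_camera(n))
    print(n,camera_model(n))
print(camera_model("wrist"))
E
```

```text
{'clock': 0.0, 'joint_pos': array([ 1.21896747e+00,  3.20288062e-01,  1.56571819e+00, -1.62994484e-05,
        1.25739324e+00, -1.99956012e-02]), 'dq': array([-0.00124726, -0.00033671, -0.00048054, -0.00067797,  0.00270084,
        0.00148671]), 'joint_efforts': array([-2.08556089e-04, -4.15504181e+01, -2.34160334e+01, -2.77114068e-04,
        8.41876259e-03,  1.69552811e-05]), 'position': array([0.18716103, 0.54319014, 0.24446924]), 'tool_rot': array([[ 3.25771509e-01,  9.45448335e-01, -6.08107286e-04],
       [ 9.45446804e-01, -3.25772076e-01, -1.70149942e-03],
       [-1.80678417e-03, -2.06330568e-05, -9.99998368e-01]]), 'ft_force': array([ 0.06150351, -1.11836133, -0.14549973]), 'torque': array([ 0.03745894, -0.01447158, -0.00786428]), 'width': 0.08576064187748937}
scene {'camera_matrix': array([[479.95213368,   0.        , 281.98180353],
       [  0.        , 479.95213368, 201.99522983],
       [  0.        ,   0.        ,   1.        ]]), 'pose': array([[ 0.7659367 ,  0.44446778, -0.46453133,  1.23825318],
       [ 0.64272285, -0.5470661 ,  0.53630777, -0.74291095],
       [-0.
[... 373 characters left out ...]
399913, -0.59188373,  0.75049195, -0.9834158 ],
       [-0.01946879, -0.78132175, -0.62382473,  0.89362262],
       [ 0.        ,  0.        ,  0.        ,  1.        ]])}
{'camera_matrix': array([[357.84334684,   0.        , 281.49706322],
       [  0.        , 357.84334684, 217.72790912],
       [  0.        ,   0.        ,   1.        ]]), 'T_tool_cam': array([[ 9.99999679e-01,  3.67472118e-04, -7.12645795e-04,
        -2.41659296e-04],
       [-1.65353682e-04,  9.64204597e-01,  2.65159324e-01,
        -6.63894929e-02],
       [ 7.84575010e-04, -2.65159121e-01,  9.64204348e-01,
        -1.28518287e-01],
       [ 0.00000000e+00,  0.00000000e+00,  0.00000000e+00,
         1.00000000e+00]])}
```

View pics/scene0.png

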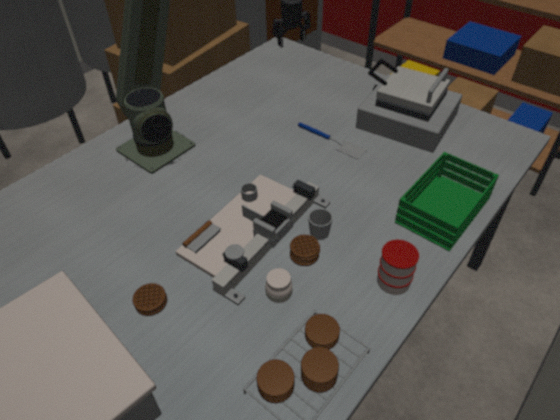

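View pics/side0.png

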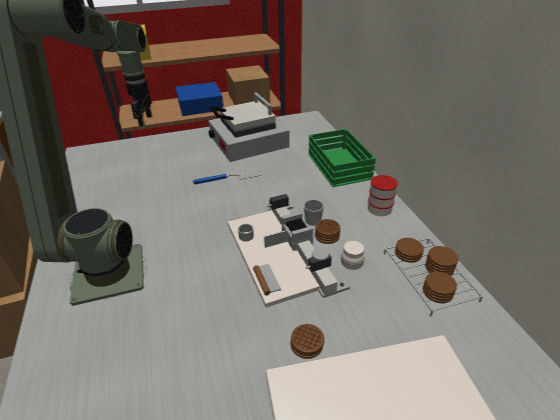

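```bash
python3 - <<'E'
import cv2
a=cv2.imread("pics/scene0.png")[165:310,170:345];cv2.imwrite("pics/sc_crop.png",cv2.resize(a,None,fx=4,fy=4,interpolation=2))
a=cv2.imread("pics/side0.png")[185:305,220:370];cv2.imwrite("pics/si_crop.png",cv2.resize(a,None,fx=5,fy=5,interpolation=2))
E
```

```text
(no output)
```

View pics/sc_crop.png

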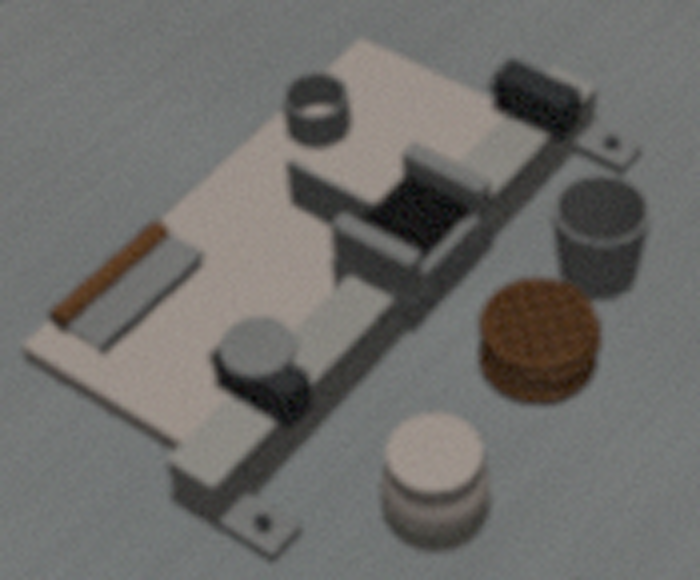

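View pics/si_crop.png

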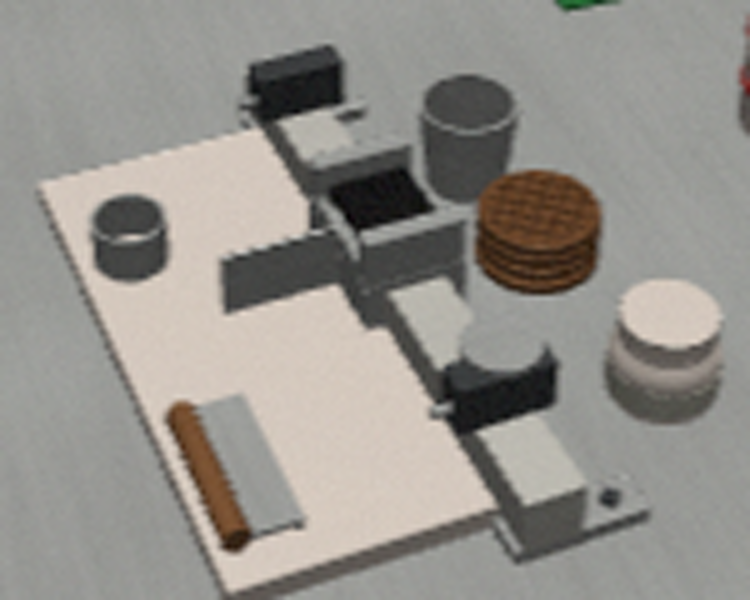

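```bash
cat > h.py <<'E'
from rig import *
import numpy as np, cv2
def back(n,px,z,pose=None):
    m=camera_model(n);K=m["camera_matrix"];T=m["pose"] if pose is None else pose
    d=T[:3,:3]@np.linalg.solve(K,[px[0],px[1],1.]);o=T[:3,3]
    return (o+d*(z-o[2])/d[2])
E
python3 - <<'E'
from h import *
sc=lambda x,y,z:back("scene",(170+x/4-.4,165+y/4-.4),z).round(4)
si=lambda x,y,z:back("side",(220+x/5-.4,185+y/5-.4),z).round(4)
print("plate",sc(422,213,.08),si(380,200,.08))
print("disc",sc(259,346,.104),si(507,343,.104))
P=[sc(362,38,.02),sc(25,345,.02)];Q=[si(40,185,.02),si(230,596,.02)]
for p in(P,Q):
    d=p[0]-p[1];print(p,np.hypot(*d[:2]),np.degrees(np.arctan2(-d[0],d[1])))
print("plainstop top",sc(545,90,.086),si(295,64,.086))
print("tub",sc(435,455,.065),si(668,312,.065),"waffle",sc(540,325,.044),si(540,208,.044),"cup",sc(600,210,.07),si(468,105,.07))
E
```

```text
plate [ 0.6114 -0.0505  0.08  ] [ 0.603 -0.05   0.08 ]
disc [ 0.6217 -0.2241  0.104 ] [ 0.6214 -0.224   0.104 ]
[array([0.4059, 0.1108, 0.02  ]), array([ 0.439 , -0.2833,  0.02  ])] 0.39548757249754385 4.8009381423153945
[array([0.4034, 0.1109, 0.02  ]), array([ 0.4345, -0.2853,  0.02  ])] 0.3974187338312073 4.488269674820886
plainstop top [0.6044 0.0998 0.086 ] [0.5923 0.1052 0.086 ]
tub [ 0.7469 -0.1965  0.065 ] [ 0.7424 -0.1919  0.065 ] waffle [ 0.7216 -0.0547  0.044 ] [ 0.7168 -0.0509  0.044 ] cup [0.702  0.0391 0.07  ] [0.6989 0.0408 0.07  ]
```

```bash
python3 -m creep '[{"linear":[-2.8,3.9,0],"twist":[0,0,-0.08],"hand":0},{"linear":[-5.6,7.8,0],"twist":[0,0,-0.16],"hand":0},{"linear":[-8.5,11.8,0],"twist":[0,0,-0.25],"hand":0},{"linear":[-11.3,15.7,0],"twist":[0,0,-0.33],"hand":0},{"linear":[-14.1,19.7,0],"twist":[0,0,-0.413],"hand":0}]' 40
python3 - <<'E'
from h import *
s=sense();R=s["tool_rot"];print(R.round(4),np.array(s["position"]).round(4))
print(R.T@(np.array([.607,-.05,.19])-s["position"]))
E
```

```text
clock: 0.6
position: [0.328, 0.344, 0.2445]
tool_rot: [[-0.085, 0.996, -0.001], [0.996, 0.085, -0.002], [-0.002, -0.001, -1.0]]
ft_force: [1.1, -0.2, -0.7]
width: 0.0123
[[-8.520e-02  9.964e-01 -8.000e-04]
 [ 9.964e-01  8.520e-02 -1.900e-03]
 [-1.800e-03 -1.000e-03 -1.000e+00]] [0.328  0.344  0.2445]
[-0.41624671  0.24450636  0.05500748]
```

```bash
python3 -m creep '[{"linear":[-4,2.4,0],"twist":[0,0,0],"hand":0},{"linear":[-8,4.7,0],"twist":[0,0,0],"hand":0},{"linear":[-12.3,7.2,0],"twist":[0,0,0],"hand":0},{"linear":[-16.4,9.6,0],"twist":[0,0,0],"hand":0},{"linear":[-20.6,12.1,0],"twist":[0,0,0],"hand":0}]'
python3 -m creep '[{"linear":[-4,2.4,0],"twist":[0,0,0],"hand":0},{"linear":[-8,4.7,0],"twist":[0,0,0],"hand":0},{"linear":[-12.3,7.2,0.5],"twist":[0,0,0],"hand":0},{"linear":[-16.4,9.6,1],"twist":[0,0,0],"hand":0},{"linear":[-20.6,12.1,1.5],"twist":[0,0,0],"hand":0}]'
python3 -m creep '[{"linear":[0,0,0],"twist":[0,0,0],"hand":0},{"linear":[0,0,0],"twist":[0,0,0],"hand":0}]'
python3 - <<'E'
from h import *
s=sense();im=read_camera("wrist")
cv2.imwrite("pics/w1.png",im);np.savez("w1.npz",R=s["tool_rot"],p=s["position"])
print(s["tool_rot"].round(4),s["position"].round(4),s["ft_force"].round(2),s["width"])
E
```

```text
clock: 1.1
position: [0.4666, 0.1472, 0.2446]
tool_rot: [[-0.085, 0.996, -0.001], [0.996, 0.085, -0.002], [-0.002, -0.001, -1.0]]
ft_force: [0.3, 2.2, -0.3]
width: 0.0001
clock: 1.6
position: [0.6053, -0.0495, 0.2292]
tool_rot: [[-0.085, 0.996, -0.002], [0.996, 0.085, -0.001], [-0.001, -0.002, -1.0]]
ft_force: [1.0, 1.4, 1.3]
width: 0.0001
clock: 1.8
position: [0.605, -0.0504, 0.228]
tool_rot: [[-0.083, 0.997, -0.004], [0.997, 0.083, -0.001], [-0.0, -0.004, -1.0]]
ft_force: [0.1, -0.4, -0.3]
width: 0.0002
[[-8.250e-02  9.966e-01 -4.400e-03]
 [ 9.966e-01  8.250e-02 -7.000e-04]
 [-3.000e-04 -4.500e-03 -1.000e+00]] [ 0.605  -0.0504  0.228 ] [ 0.06 -0.44 -0.31] 0.00022023103607983187
```

View pics/w1.png

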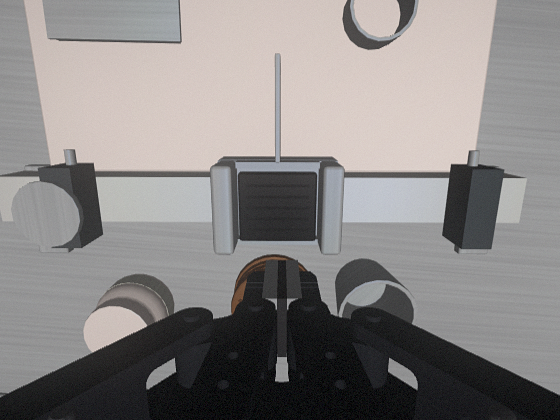

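```bash
python3 - <<'E'
from h import *
d=np.load("w1.npz");T=np.eye(4);T[:3,:3]=d["R"];T[:3,3]=d["p"];T=T@camera_model("wrist")["T_tool_cam"]
w=lambda x,y,z:(back("wrist",(x,y),z,T))
pl=w(278,206,.08);di=w(45.5,215,.104)
print(pl,di, np.degrees(np.arctan2(pl[0]-di[0],-(pl[1]-di[1]))))
print("ridgetops ends",w(222,165,.094),w(226,252,.094),w(331,165,.094),w(331,253,.094))
print("rail",w(20,222,.05),w(500,222,.05))
print("plainstop",w(475,205,.086))
print("tool delta",d["R"].T@(pl-d["p"]),"disc-plate tool",d["R"].T@(di-pl))
E
```

```text
[ 0.60440583 -0.05397827  0.08      ] [ 0.6195934  -0.22294539  0.104     ] -174.86378246705968
ridgetops ends [ 0.57381618 -0.09739339  0.094     ] [ 0.64124604 -0.09160439  0.094     ] [ 0.56721034 -0.01793214  0.094     ] [ 0.63525402 -0.00980927  0.094     ]
rail [ 0.64514877 -0.28180433  0.05      ] [0.6096343  0.14436743 0.05      ]
plainstop [0.58951855 0.09820781 0.086     ]
tool delta [-0.00346428 -0.00026539  0.14795591] disc-plate tool [-0.1696524   0.00108213 -0.02394665]
```

```bash
python3 -m creep '[{"linear":[-0.2,0,3],"twist":[0,0.003,0],"hand":0},{"linear":[-0.2,0,6],"twist":[0,0,0],"hand":0},{"linear":[-0.2,0,9],"twist":[0,0,0],"hand":0},{"linear":[-0.2,0,11],"twist":[0,0,0],"hand":0},{"linear":[-0.2,0,11.5],"twist":[0,0,0],"hand":0}]'
python3 -m creep '[{"linear":[0,0,0.4],"twist":[0,0,0],"hand":0},{"linear":[0,0,0.9],"twist":[0,0,0],"hand":0},{"linear":[0,0,1.3],"twist":[0,0,0],"hand":0},{"linear":[0,0,1.5],"twist":[0,0,0],"hand":0},{"linear":[0,0,1.5],"twist":[0,0,0],"hand":0}]'
python3 - <<'E'
from h import *
print(sense()["position"],sense()["ft_force"])
cv2.imwrite("pics/w2.png",read_camera("wrist"))
E
```

```text
clock: 2.35
position: [0.602, -0.0495, 0.1115]
tool_rot: [[-0.086, 0.996, -0.009], [0.996, 0.086, 0.0], [0.001, -0.009, -1.0]]
ft_force: [0.2, -0.4, 0.4]
width: -0.0002
clock: 2.85
position: [0.602, -0.0496, 0.0967]
tool_rot: [[-0.086, 0.996, -0.009], [0.996, 0.086, 0.0], [0.001, -0.009, -1.0]]
ft_force: [-0.8, -0.0, -1.5]
width: 0.0003
[ 0.60198034 -0.04958001  0.09671067] [-0.79424488 -0.01289047 -1.49003688]
```

View pics/w2.png

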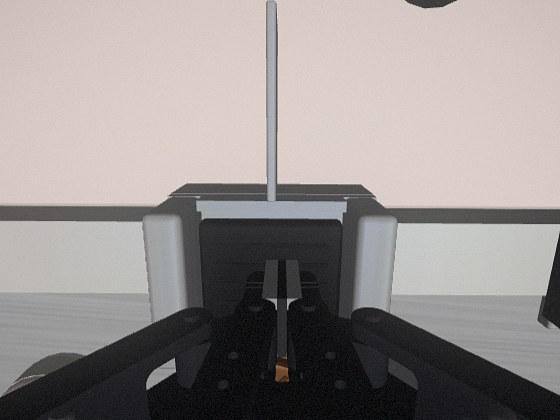

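```bash
python3 -m creep '[{"linear":[0,0,0.2],"twist":[0,0,0],"hand":0},{"linear":[0,0,0.3],"twist":[0,0,0],"hand":0},{"linear":[0,0,0.4],"twist":[0,0,0],"hand":0},{"linear":[0,0,0.5],"twist":[0,0,0],"hand":0},{"linear":[0,0,0.5],"twist":[0,0,0],"hand":0}]'
```

```text
clock: 3.4
position: [0.6022, -0.0497, 0.0923]
tool_rot: [[-0.086, 0.996, -0.008], [0.996, 0.086, -0.0], [0.001, -0.008, -1.0]]
ft_force: [-1.6, -0.4, 4.3]
width: 0.0
```

```bash
python3 -m creep '[{"linear":[0,0,0.2],"twist":[0,0,0],"hand":0},{"linear":[0,0,0.4],"twist":[0,0,0],"hand":0},{"linear":[0,0,0.55],"twist":[0,0,0],"hand":0},{"linear":[0,0,0.6],"twist":[0,0,0],"hand":0},{"linear":[0,0,0.6],"twist":[0,0,0],"hand":0}]'
```

```text
clock: 3.9
position: [0.6022, -0.0497, 0.0873]
tool_rot: [[-0.086, 0.996, -0.007], [0.996, 0.086, -0.0], [0.001, -0.007, -1.0]]
ft_force: [-2.3, -0.2, 8.9]
width: -0.0004
```

```bash
python3 -m creep '[{"linear":[-0.4,0,0.08],"twist":[0,0,0],"hand":0},{"linear":[-0.8,0,0.08],"twist":[0,0,0],"hand":0},{"linear":[-1.3,0,0.08],"twist":[0,0,0],"hand":0},{"linear":[-1.8,0,0.08],"twist":[0,0,0],"hand":0},{"linear":[-2.2,0,0.08],"twist":[0,0,0],"hand":0}]'
python3 - <<'E'
from h import *
print(sense()["position"],sense()["ft_force"])
cv2.imwrite("pics/w3.png",read_camera("wrist"))
E
```

```text
clock: 4.4
position: [0.604, -0.0715, 0.0875]
tool_rot: [[-0.086, 0.996, -0.007], [0.996, 0.086, 0.001], [0.001, -0.007, -1.0]]
ft_force: [-2.9, 2.2, 8.0]
width: -0.0003
[ 0.60397668 -0.07148142  0.08748892] [-2.93810672  2.15847226  8.04763759]
```

View pics/w3.png

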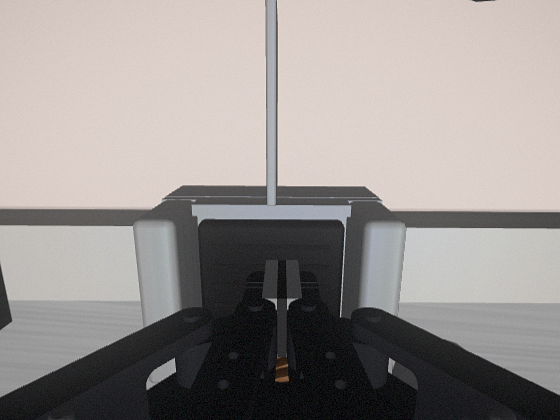

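The plate still spans columns 200–343, as before, so the carriage is travelling with the fingertips.

```bash
python3 -m creep '[{"linear":[-0.6,0,0.1],"twist":[0,0,0],"hand":0},{"linear":[-1.2,0,0.1],"twist":[0,0,0],"hand":0},{"linear":[-1.8,0,0.1],"twist":[0,0,0],"hand":0},{"linear":[-2.4,0,0.1],"twist":[0,0,0],"hand":0},{"linear":[-3,0,0.1],"twist":[0,0,0],"hand":0}]'
python3 -m creep '[{"linear":[-0.6,0,0.1],"twist":[0,0,0],"hand":0},{"linear":[-1.2,0,0.1],"twist":[0,0,0],"hand":0},{"linear":[-1.8,0,0.1],"twist":[0,0,0],"hand":0},{"linear":[-2.4,0,0.1],"twist":[0,0,0],"hand":0},{"linear":[-3,0,0.1],"twist":[0,0,0],"hand":0}]'
python3 -m creep '[{"linear":[-0.4,0,0.1],"twist":[0,0,0],"hand":0},{"linear":[-0.8,0,0.1],"twist":[0,0,0],"hand":0},{"linear":[-1.2,0,0.1],"twist":[0,0,0],"hand":0},{"linear":[-1.6,0,0.1],"twist":[0,0,0],"hand":0},{"linear":[-2,0,0.1],"twist":[0,0,0],"hand":0}]'
python3 - <<'E'
from h import *
print(sense()["position"],sense()["ft_force"])
cv2.imwrite("pics/w4.png",read_camera("wrist"))
E
```

```text
clock: 4.95
position: [0.6064, -0.1018, 0.0875]
tool_rot: [[-0.085, 0.996, -0.007], [0.996, 0.085, 0.0], [0.001, -0.007, -1.0]]
ft_force: [-2.7, 1.5, 7.8]
width: 0.0002
clock: 5.45
position: [0.6088, -0.1315, 0.0875]
tool_rot: [[-0.085, 0.996, -0.007], [0.996, 0.085, 0.001], [0.002, -0.007, -1.0]]
ft_force: [-2.3, 1.7, 8.7]
width: -0.0002
clock: 5.95
position: [0.6104, -0.1512, 0.0875]
tool_rot: [[-0.085, 0.996, -0.007], [0.996, 0.085, 0.002], [0.002, -0.007, -1.0]]
ft_force: [-3.6, 1.2, 8.4]
width: 0.0001
[ 0.61035955 -0.15120321  0.08747757] [-3.55037428  1.23028099  8.42219737]
```

View pics/w4.png

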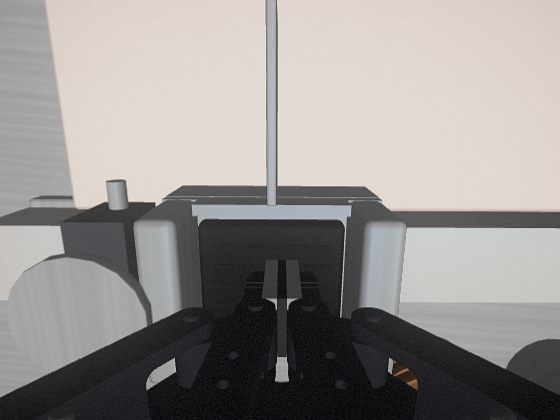

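```bash
python3 -m creep '[{"linear":[-0.3,0,0.1],"twist":[0,0,0],"hand":0},{"linear":[-0.6,0,0.1],"twist":[0,0,0],"hand":0},{"linear":[-0.9,0,0.1],"twist":[0,0,0],"hand":0},{"linear":[-1.2,0,0.1],"twist":[0,0,0],"hand":0}]'
python3 -m creep '[{"linear":[-0.3,0,0.1],"twist":[0,0,0],"hand":0},{"linear":[-0.6,0,0.1],"twist":[0,0,0],"hand":0},{"linear":[-0.6,0,0.1],"twist":[0,0,0],"hand":0}]'
python3 - <<'E'
from h import *
print(sense()["position"],sense()["ft_force"])
cv2.imwrite("pics/w5.png",read_camera("wrist"))
E
```

```text
clock: 6.4
position: [0.6119, -0.1625, 0.0877]
tool_rot: [[-0.084, 0.996, -0.005], [0.996, 0.084, 0.004], [0.004, -0.005, -1.0]]
ft_force: [-1.3, 5.7, 8.7]
width: 0.0
clock: 6.7
position: [0.6129, -0.1673, 0.0877]
tool_rot: [[-0.083, 0.997, -0.004], [0.996, 0.084, 0.006], [0.006, -0.003, -1.0]]
ft_force: [-0.9, 5.2, 8.1]
width: 0.0002
[ 0.61294573 -0.16728104  0.08773706] [-0.93181005  5.16339026  8.08224806]
```

View pics/w5.png

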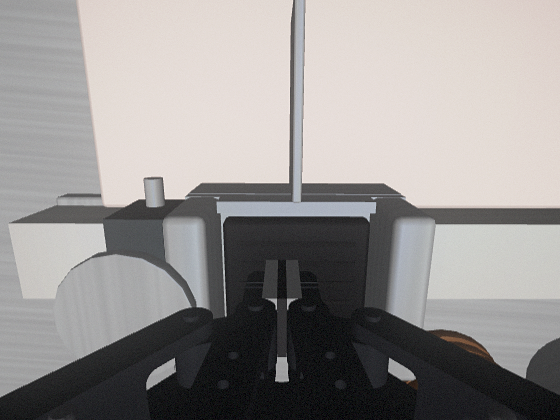

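The y force rose to about 5.5 N and the fingertips slid about 10 mm along the plate (now columns 225–368). The ridge sits against the block, so the carriage is at the stop. I'll lift straight up.

```bash
python3 -m creep '[{"linear":[-0.2,0,0],"twist":[0,0,0],"hand":0},{"linear":[-0.2,0,-0.3],"twist":[0,0,0],"hand":0},{"linear":[-0.2,0,-0.8],"twist":[0,0,0],"hand":0},{"linear":[-0.2,0,-2],"twist":[0,0,0],"hand":0},{"linear":[-0.2,0,-4],"twist":[0,0,0],"hand":0}]'
python3 -m creep '[{"linear":[0,0,-3],"twist":[0,0,0],"hand":0},{"linear":[0,0,-6],"twist":[0,0,0],"hand":0},{"linear":[0,0,-9],"twist":[0,0,0],"hand":0},{"linear":[0,0,-10],"twist":[0,0,0],"hand":0},{"linear":[0,0,-10],"twist":[0,0,0],"hand":0}]'
python3 - <<'E'
from h import *
s=sense();print(s["position"],s["ft_force"])
im=read_camera("wrist");cv2.imwrite("pics/w6.png",im)
a=read_camera("scene")[165:310,170:345];cv2.imwrite("pics/sc6.png",cv2.resize(a,None,fx=4,fy=4,interpolation=2))
T=np.eye(4);T[:3,:3]=s["tool_rot"];T[:3,3]=s["position"];np.save("T6.npy",T)
E
```

```text
clock: 7.25
position: [0.6123, -0.1695, 0.127]
tool_rot: [[-0.084, 0.996, -0.007], [0.996, 0.084, 0.006], [0.007, -0.007, -1.0]]
ft_force: [0.2, 0.0, -0.3]
width: -0.0002
clock: 7.75
position: [0.6137, -0.1705, 0.2285]
tool_rot: [[-0.083, 0.997, -0.004], [0.997, 0.083, 0.005], [0.005, -0.003, -1.0]]
ft_force: [-0.3, -0.3, -0.9]
width: -0.0
[ 0.61365446 -0.17054334  0.22853716] [-0.33538137 -0.30394479 -0.90050151]
```

View pics/w6.png

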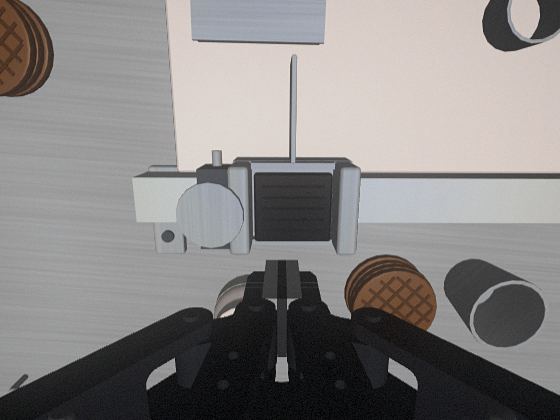

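View pics/sc6.png

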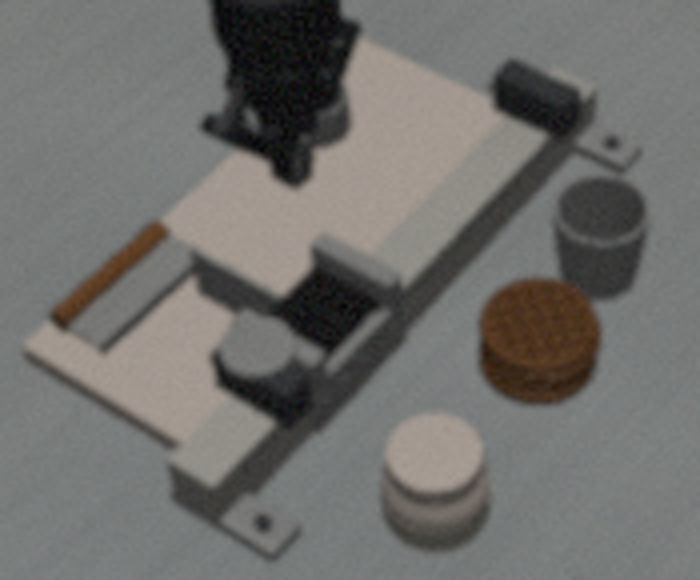

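```bash
python3 - <<'E'
from h import *
T=np.load("T6.npy");im=cv2.imread("pics/w6.png");cv2.imwrite("pics/w6c.png",cv2.resize(im[140:265,150:370],None,fx=3.5,fy=3.5,interpolation=2))
Tc=T@camera_model("wrist")["T_tool_cam"]
w=lambda x,y,z:T[:3,:3].T@back("wrist",(x,y),z,Tc)
print(w(292,206,.08)-w(210,215,.104))
print("plate now",back("wrist",(292,206),.08,Tc),"plain",(w(292,206,.08)))
E
```

```text
[ 0.06061366 -0.000955    0.02432427]
plate now [ 0.61231668 -0.16217008  0.08      ] plain [-0.21225299  0.59637032 -0.08319827]
```

View pics/w6c.png

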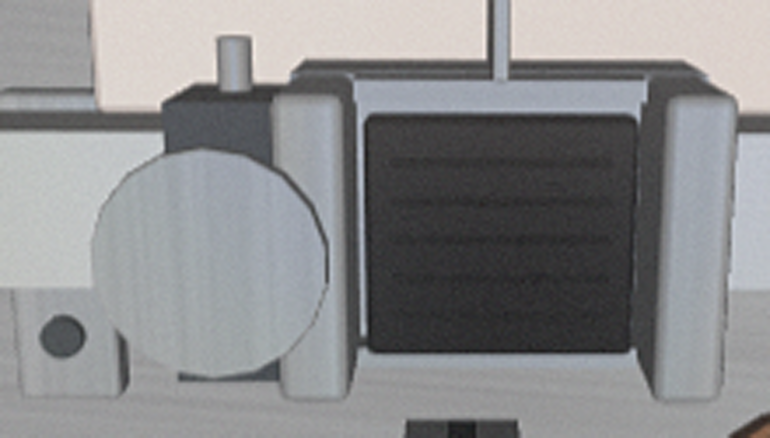

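The carriage is against the disc block with no visible gap; the measured distance is 60.6 mm, against a nominal 62 mm at contact. The arm is clear, so I'll hand in.

```bash
python3 - <<'E'
from rig import *
print(sense()["dq"].round(4)); print(finish_job())
E
```

```text
[ 0.0006  0.0158  0.0184 -0.0007  0.0008  0.0008]
the job is handed in; nothing more can be done
None
```

The carriage now sits against the disc stop, and I've handed the job in at about 7.9 s; no verdict was reported.

**What I did:** With the fingers closed, I pressed the release plate down about 5–6 mm (8.9 N). Keeping it pressed, I moved the carriage about 108 mm along the rail until the push force rose to about 5.5 N and the fingertips slid on the plate. I then lifted straight up, so that the plate could spring back.

**Last checks:**
- **Position:** The wrist picture shows no gap. The carriage-to-stop distance measured 60.6 mm, against 62 mm at contact; the difference is within calibration error.
- **Surroundings:** The tub, both waffle stacks, cup, cutter and scraper look where they were. The palette knife was not in the final pictures, but the arm never went low near it.
- **Robot:** The tool reads under 1 N, which is sensor noise, and the fingertips are about 13 cm above the plate.
- **Plate:** I judged that it is back up only from the picture and the missing contact force, since its position can't be read directly.

None of the checks failed or disagreed beyond the 1.4 mm noted above.

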